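# Check the air charge of a beverage accumulator with a push-on gauge

## Task

Before the little accumulator tank goes back under the counter, check its air charge: take the pressure gauge out of the open tool box, leaving the other tools lying in it, and bring it level, with the dial facing up to be read, to the valve on the tank's front end. Slide the chuck straight over the valve stem, square and in line with it, and press lightly until the spring pin in the valve is pushed well in (at least half of its travel); don't ram it, don't touch tank or valve with the gripper, and disturb nothing else. Finish while still holding the gauge there, pressing lightly: do not let go.

Things in the scene. Friction and masses are not known exactly. Their poses are not given: they have to be found in the camera images.
- gauge: Pressure gauge, 0.19 kg, 124 mm long, loose, dial up in the box. Along its x: black booted round dial (48 mm wide, 26 thick, centre x = -49 mm), ribbed square grip barrel (20 x 20 mm, x = -27 to 27), round steel chuck (26 mm, x = 27 to 51). Origin on the underside below the barrel's middle, 13 mm under the centre line; x points out of the chuck, z out of the dial. Grip across the barrel
- chuck_mouth (a point): Centre of the chuck's open mouth: 51 mm ahead of the gauge's origin, 13 mm above its underside. The bore behind it is 14 mm wide and 16 mm deep.
- chuck_seat (a point): Centre of the flat floor of the chuck's bore, 35 mm ahead of the gauge's origin, 13 mm above its underside; this floor presses the valve's pin.
- tank: Fixed accumulator tank: steel cylinder lying on two feet, 100 mm diameter, 150 mm long, axis 75 mm above the worktop, top 135 mm with the clamps. Origin on the worktop below its middle; its x runs level along the cylinder, away from the valve. The front end with the valve (x = -75 mm) faces roughly to the robot, the stem points to -x of the tank; two grey hose ports are on the rear end
- valve_end (a point): Centre of the valve stem's open end, on the tank's axis (tank x = -104 mm, 75 mm above the worktop). Brass stem 8 mm thick with a tapered end, level, free for 20 mm back to an 18 mm hex nut; a steel pin of 4 mm stands 6 mm out of it. The gauge goes on by moving along the tank's +x, its x along the tank's x
- valve_pin (a joint): Spring pin in the valve stem, m: 0 = standing out 6 mm (shut), 0.006 = pushed in level with the stem's end, where the stem meets the chuck's floor and the push becomes hard. It starts to give at 2.7 N and takes 0.9 N more for each mm (5.4 N at 3 mm, 7.2 N at 5 mm). The valve is open from 0.003.
- tool_box: Fixed dark green open box on a wooden base, 210 x 274 mm, rim 119 mm high, thin walls; the slotted floor under the tools is 74 mm above the worktop. Origin at the centre of its underside, long side along y. Gauge and three other tools lie side by side in any order, roughly along its x, about 30 mm free on each side of the gauge's barrel: go in with the fingers opened to some 55 mm, not fully
- peeler: Yellow-handled peeler in the box, loose, 170 x 25 x 18 mm; origin under its middle, x along it.
- bar_spoon: Spoon with a red handle in the box, loose, 132 x 26 x 11 mm; origin under its middle, x along it.
- marker: White marker pen in the box, loose, 135 mm long, 17 mm thick; origin under its middle, its y along it.
- jigger: Steel double-cone jigger, 45 mm diameter, 80 mm high, standing loose on the worktop; origin under its centre.
- kitchen_timer: Round kitchen timer, white with a black dial, 71 mm diameter, 38 mm high, loose on the thin slab at the right; origin under its centre.
- syrup_bottle: Syrup bottle, 60 mm diameter, 201 mm high, loose at the back; origin under its centre.

How it is judged:
By the outcome, as a careful person would: the job done as asked, in the order asked, and still so for the second after the job is handed in, while the arm keeps its last pose, push and grip.
It also fails if it takes over 58 s, if anything falls off the work surface, if the arm or the gripper's body presses on something with over 40 N, if the wrist force passes 120 N, or if a joint passes its speed limit or range.

## Robot

A 6-joint arm with a two-finger parallel gripper is mounted at the origin on a cart in front of the work surface, level with it; the furniture and walls round the work are solid. World frame = base frame: x ahead of the robot, y to its left, z up, the work surface at z = 0. Lengths are in m, angles in rad, forces in N, time in s.
With the tool pointing down it reaches from about 0.25 to 0.8 m from the base axis. Payload 3.9 kg.
Tool frame: the origin (TCP) lies between the finger pads; the fingertips stand 17 mm ahead of it and the grasp point (between the pads) lies 2 mm behind it; z points along the fingers, y is the line along which they close (so a half turn about z gives the same grasp; the last joint's range is limited). The gripper opens to 85 mm and grips with 20 to 120 N. Pads are 22 mm wide; open, the fingers measure 114 mm over their backs; the gripper's body (76 mm by 85 mm) begins 54 mm behind the grasp point. The pads swing forward as they close: fully open they stand 13 mm farther back than shut.
Start: joints at [-1.301, 0.26, -0.138, 1.173, 0, 1.571], TCP at [0.14, -0.506, 0.248] pointing down, gripper open.
Joint ranges: [-2.78, 2.78], [-0.83, 1.72], [-1.28, 1.37], [-1.9, 2.12], [-1.57, 1.48], [-3.14, 3.14]. Speed limits (rad/s): [2.57, 2.57, 3.14, 3.14, 3.14, 3.14].

## Interface

Orientations are given as a unit quaternion [w, x, y, z].
In Python, from cell import bot gives the robot as it stands.
- The arm moves only by the tool jog_arm, never from a script. Its argument "deltas" is a list of rows, each a list of 7 numbers: the shift along the tool's x, y, z in units of 50 mm (1.0 is 50 mm), then the turn, a rotation vector about the tool's x, y, z in units of 4 degrees (1.0 is 4 degrees), then the opening, from -1 (shut) to 1 (fully open). A call has 1 to 12 rows; each row shifts and turns the commanded pose from where the row before left it, along the tool's axes as they then stand; what a row does not reach is not made up. A row lasts 1/10 s, in which the tool goes at most 50 mm and 8.59 degrees, less where a joint would pass 70% of its speed; a pose out of reach is approached as far as the arm can. A call with a number of a shift or a turn outside -1 to 1 is refused whole. A call with a gripper value outside its range is refused whole. The fingers move at their own pace and stop on an object; the grip force is fixed at half the most. Time passes only in rows, so rows that do not move let the fingers close. It gives the time, the measured TCP pose, the force, the opening and the grip force at its end, in the units of the state.
- bot.observe(): the state, without advancing time (a new reading comes with each control period).
- bot.capture(name): name is "side" or "top" or "wrist"; returns a dict with "frame" (480x640x3 uint8, red, green, blue), "vfov" (degrees; the focal length in pixels is half the picture's height over the tangent of half this angle, whatever the lens; pixels are square), "cx", "cy" (the principal point, pixels), "rvec" (rotation vector, rad) and "tvec" (3), from world to camera coordinates, as OpenCV has them; the wrist camera has in their place "hand_eye" (4x4, takes a point from camera to tool coordinates, whose origin is the TCP and whose axes are the flange's). Camera axes: x right, y down, z forward; pixel columns grow to the right and rows downward; lengths in m; the calibration is good to about 2 mm. A picture is of the moment at which its call begins: read the wrist's pose just before it. There is no depth.
- bot.sign_off(): hands the job in; it is judged then, once.
The state is a dict: "time": time; "qpos": joint angles; "joint_velocities": joint speeds; "effort": joint torques, N m; "tcp_pos": TCP position; "eef_rot": TCP orientation; "ft_force": force on the tool from outside, world axes, zero at the start; "wrist_torque": the same for the moment, N m; "finger_gap": finger opening in m; "gripper_force": force on a finger pad.
Only numpy, scipy, OpenCV 4.12 (cv2) and the standard library are available. Lean on these libraries where they do the work, as an engineer would, in place of code of your own. Each camera call takes 0.05 s, during which the arm holds its last target. There are 200 camera calls.

## Working session

There is one attempt and no reset: what is moved stays moved. The work goes in short steps, Python scripts to look and compute and a tool call to move; the robot and the scene stay as the last step left them, time stands still between calls to the robot, and variables do not carry over. Pictures are saved under pics/ and viewed, at most 10 in all, crops included, and the job is handed in when it is done.

Besides the shell and the picture viewer there is one more tool, called after "Request:" as a command line: name --pt "numbers of a row" for each row, then --argument value for the rest. jog_arm: Moves the arm, as the interface text tells. Shifts and turns lie within -1 to 1; 1 stands for 50 mm of shift or 4 degrees of turn. Its arguments: {"type":"object","properties":{"deltas":{"type":"array"}},"required":["deltas"]}

```bash
mkdir -p pics; ls; cat > h.py <<'E'
import numpy as np, cv2, pickle
from scipy.spatial.transform import Rotation as R
from cell import bot
def cam(name):
    s=bot.observe(); c=bot.capture(name); f=240/np.tan(np.radians(c["vfov"])/2)
    if name=="wrist":
        q=s["eef_rot"]; T=np.eye(4); T[:3,:3]=R.from_quat([q[1],q[2],q[3],q[0]]).as_matrix(); T[:3,3]=s["tcp_pos"]
        M=T@np.array(c["hand_eye"])
    else:
        W=np.eye(4); W[:3,:3]=cv2.Rodrigues(np.array(c["rvec"],float))[0]; W[:3,3]=np.ravel(c["tvec"]); M=np.linalg.inv(W)
    return dict(im=c["frame"],f=f,cx=c["cx"],cy=c["cy"],M=M)
def save(c,n):
    cv2.imwrite(f"pics/{n}.png",c["im"][:,:,::-1]); pickle.dump(c,open(f"pics/{n}.pkl","wb"))
def load(n): return pickle.load(open(f"pics/{n}.pkl","rb"))
def ray(c,u,v):
    d=c["M"][:3,:3]@np.array([(u-c["cx"])/c["f"],(v-c["cy"])/c["f"],1]); return c["M"][:3,3],d
def atz(c,u,v,z):
    o,d=ray(c,u,v); return o+d*(z-o[2])/d[2]
def proj(c,p):
    q=np.linalg.inv(c["M"])@np.append(p,1); return np.array([c["cx"],c["cy"]])+c["f"]*q[:2]/q[2]
def tri(a,b):
    A=0;y=0
    for o,d in (a,b):
        d=d/np.linalg.norm(d);P=np.eye(3)-np.outer(d,d);A=A+P;y=y+P@o
    return np.linalg.solve(A,y)
def st():
    s=bot.observe();print({k:np.round(s[k],4).tolist() for k in ("time","qpos","tcp_pos","eef_rot","ft_force","finger_gap","gripper_force")})
E
python3 - <<'E'
from h import *
for n in("top","side"):
    c=cam(n);save(c,n+"0");print(n,c["f"],c["cx"],c["cy"],c["M"].round(3).tolist())
st()
E
```

```text
pics
top 438.0308099065738 321.1826224155323 239.85619842953855 [[-0.002, -0.983, 0.182, 0.433], [-1.0, 0.0, -0.006, -0.08], [0.006, -0.182, -0.983, 1.139], [0.0, 0.0, 0.0, 1.0]]
side 581.9816528107356 323.3881566181007 234.47412948167852 [[0.971, -0.163, 0.177, 0.371], [-0.241, -0.658, 0.714, -1.147], [0.0, -0.735, -0.678, 1.063], [0.0, 0.0, 0.0, 1.0]]
{'time': 0.1, 'qpos': [-1.301, 0.2606, -0.1393, 1.1727, -0.0, 1.5708], 'tcp_pos': [0.1397, -0.5054, 0.2476], 'eef_rot': [-0.0009, 0.9909, 0.1345, -0.0001], 'ft_force': [0.1647, -0.2006, 0.3623], 'finger_gap': 0.0855, 'gripper_force': 0.0}
```

View pics/top0.png

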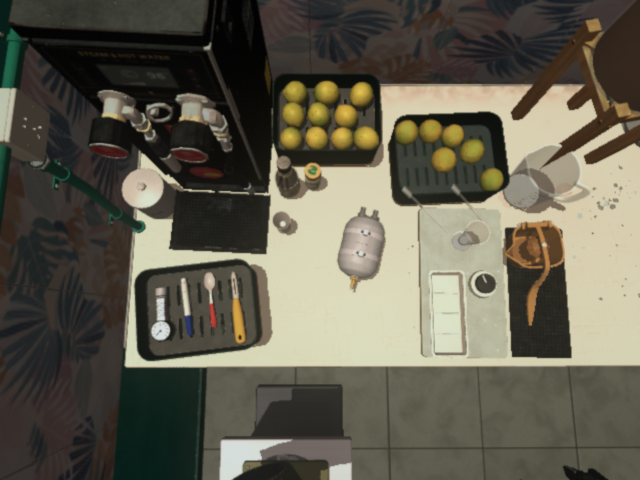

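View pics/side0.png

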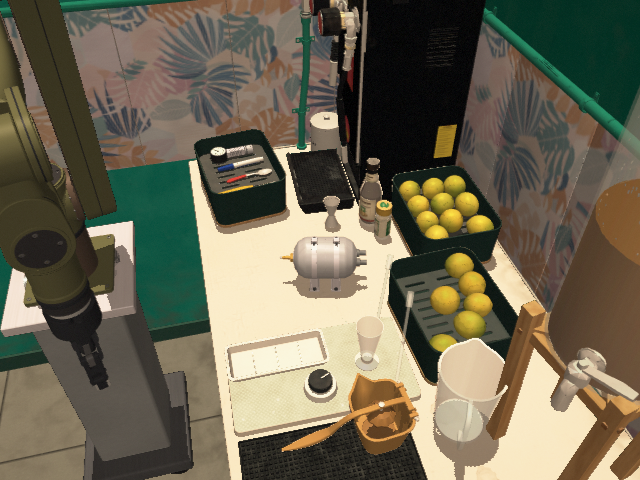

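Top view: gauge is the leftmost tool in the box (dial at ~(161,330), chuck at ~(160,292)); tank at ~(362,245), with the valve tip near (353,288). The side view shows the same. I'll enlarge both for pixel reading.

```bash
python3 - <<'E'
from h import *
t=load("top0");s=load("side0")
def crop(c,x,y,w,h,k): return cv2.resize(c["im"][y:y+h,x:x+w],None,fx=k,fy=k,interpolation=cv2.INTER_CUBIC)
a=crop(t,135,270,60,75,5); b=crop(t,320,200,75,100,5)[:,:]
c=crop(s,200,135,65,45,5); d=crop(s,275,230,95,65,5)[:,:]
o=np.zeros((600,800,3),np.uint8)
o[:375,:300]=a
o[:300,310:310+300]=crop(t,330,240,60,60,5)
o[375:600,:325]=c
o[305:595,330:790]=crop(s,276,232,92,58,5)
cv2.imwrite("pics/crop1.png",o[:,:,::-1])
# hints
for p in [(161,330,.1),(160,292,.1),(353,288,.075),(362,245,.135)]:print(p,atz(t,*p).round(3))
print(proj(s,atz(t,160,310,.09)),proj(s,atz(t,353,288,.075)))
E
```

```text
(161, 330, 0.1) [0.413 0.286 0.1  ]
(160, 292, 0.1) [0.501 0.294 0.1  ]
(353, 288, 0.075) [ 0.512 -0.163  0.075]
(362, 245, 0.135) [ 0.607 -0.181  0.135]
[233.97034786 150.16571997] [281.42583837 258.11417458]
```

View pics/crop1.png

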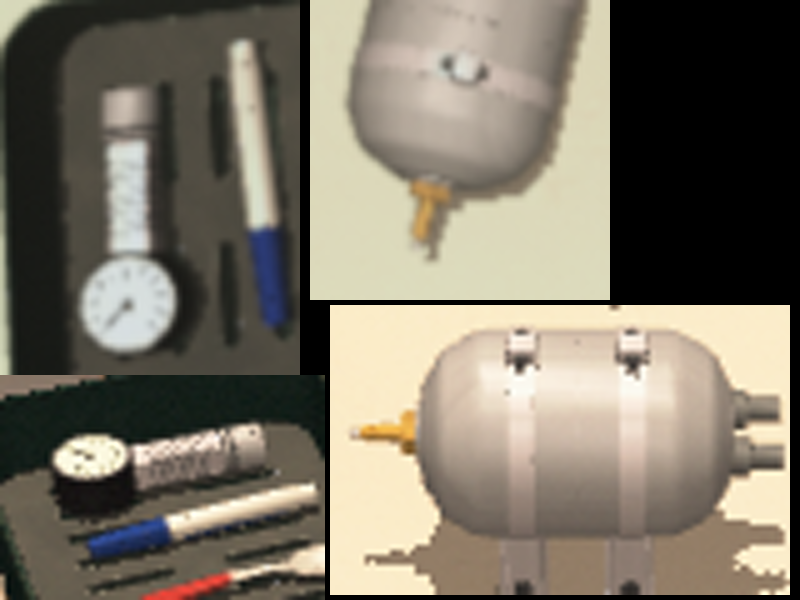

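Crops: dial centre at top px (160.8,330.8), chuck top (161,292.4), barrel (160.8,309), stem end about (352,287.6), stem base (354.2,277). Side: stem end about px (281.5,258.5).

```bash
python3 - <<'E'
from h import *
t=load("top0");s=load("side0")
D=atz(t,160.8,330.8,.1);B=atz(t,160.8,309,.097);C=atz(t,161,292.4,.1)
print("gauge",D,B,C,np.linalg.norm(D-C)); d=C-D;print("yaw",np.degrees(np.arctan2(d[1],d[0])))
e=atz(t,352,287.6,.075);b=atz(t,354.2,277,.075);k=atz(t,360.6,253.6,.132)
print("valve",e,b,k)
for q in (b,k):print(np.degrees(np.arctan2(*(q-e)[[1,0]])))
print("side",atz(s,281.5,258.5,.075),tri(ray(t,352,287.6),ray(s,281.5,258.5)))
print(bot.capture("wrist")["hand_eye"])
# side check of gauge dial
print(proj(s,D),proj(s,C))
E
```

```text
gauge [0.41136772 0.28608199 0.1       ] [0.4613911  0.29039419 0.097     ] [0.49994064 0.29137123 0.1       ] 0.08873071205610329
yaw 3.4174282679656134
valve [ 0.51255824 -0.16070015  0.075     ] [ 0.53826732 -0.16642798  0.075     ] [ 0.58710601 -0.17750417  0.132     ]
-12.560025706792628
-12.702895972475577
side [ 0.51151426 -0.16443838  0.075     ] [ 0.51241907 -0.16094047  0.07148744]
[[-5.97914172e-04 -9.62341693e-01 -2.71842066e-01  6.85855197e-02]
 [ 9.99999820e-01 -5.90834919e-04 -1.07889807e-04 -1.27652930e-03]
 [-5.67869259e-05 -2.71842082e-01  9.62341872e-01 -1.26048043e-01]
 [ 0.00000000e+00  0.00000000e+00  0.00000000e+00  1.00000000e+00]]
[217.47261829 151.19306539] [247.6425899  146.01924144]
```

Request:
jog_arm --pt "0 0 0 0 0 1 1" --pt "0 0 0 0 0 1 1" --pt "0 0 0 0 0 1 1" --pt "0 0 0 0 0 1 1" --pt "0 0 0 0 0 1 1" --pt "0 0 0 0 0 1 1" --pt "0 0 0 0 0 1 1"

```text
time: 0.85
tcp_pos: [0.1398, -0.5057, 0.2479]
eef_rot: [-0.0, 0.994, -0.111, -0.0]
ft_force: [-0.4, -0.1, -0.7]
finger_gap: 0.0856
gripper_force: 0.0
```

Request:
jog_arm --pt "0.51 -0.695 0.05 0 0 0 1" --pt "0.51 -0.695 0.05 0 0 0 1" --pt "0.51 -0.695 0.05 0 0 0 1" --pt "0.51 -0.695 0.05 0 0 0 1" --pt "0.51 -0.695 0.05 0 0 0 1" --pt "0.51 -0.695 0.05 0 0 0 1" --pt "0.51 -0.695 0.05 0 0 0 1" --pt "0.51 -0.695 0.05 0 0 0 1" --pt "0.51 -0.695 0.05 0 0 0 1" --pt "0.51 -0.695 0.05 0 0 0 1" --pt "0.51 -0.695 0.05 0 0 0 1" --pt "0.51 -0.695 0.05 0 0 0 1"

```text
time: 2.05
tcp_pos: [0.5301, -0.1639, 0.2179]
eef_rot: [0.0, 0.994, -0.109, -0.0]
ft_force: [0.1, 0.2, -0.4]
finger_gap: 0.0854
gripper_force: 0.0
```

Request:
jog_arm --pt "0 0 0 0 0 0 0.3" --pt "0 0 0 0 0 0 0.3" --pt "0 0 0 0 0 0 0.3" --pt "0 0 0 0 0 0 0.3"

```text
time: 2.45
tcp_pos: [0.5282, -0.1663, 0.2184]
eef_rot: [0.0, 0.994, -0.11, -0.0]
ft_force: [-0.6, -0.3, -0.0]
finger_gap: 0.0555
gripper_force: 0.0
```

```bash
python3 - <<'E'
from h import *
st();c=cam("wrist");save(c,"w1");st();print(c["f"],c["cx"],c["cy"],proj(c,[.5126,-.161,.075]))
E
```

```text
{'time': 2.45, 'qpos': [-0.3049, 0.3232, -0.127, 1.121, -0.0002, 3.0573], 'tcp_pos': [0.5282, -0.1663, 0.2184], 'eef_rot': [0.0001, 0.9939, -0.1101, -0.0003], 'ft_force': [-0.552, -0.3435, -0.0316], 'finger_gap': 0.0555, 'gripper_force': 0.0}
{'time': 2.5, 'qpos': [-0.305, 0.3232, -0.1269, 1.121, -0.0002, 3.0574], 'tcp_pos': [0.5282, -0.1663, 0.2184], 'eef_rot': [0.0, 0.9939, -0.1102, -0.0002], 'ft_force': [0.68, -0.6335, -0.6081], 'finger_gap': 0.0556, 'gripper_force': 0.0}
339.6253596621992 317.3167266009856 236.42877957521063 [316.42640456 245.90498614]
```

View pics/w1.png

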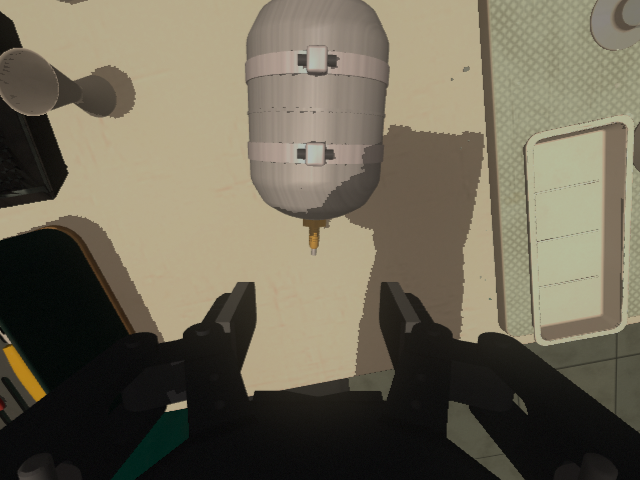

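Wrist view at the tank: stem end at about (314,247), pin tip (314,254), hex at (315,220), clamp bolts at (315.5,153) and (317,60). Joint 6 nears its limit, so I'll grasp with a half turn. Enlarging for sub-pixel readings.

```bash
python3 - <<'E'
from h import *
t=load("w1")
im=t["im"]
o=np.zeros((600,800,3),np.uint8)
o[:,:480]=cv2.resize(im[208:268,290:338],None,fx=10,fy=10,interpolation=cv2.INTER_CUBIC)
o[:,490:790]=cv2.resize(im[40:280,260:380],None,fx=2.5,fy=2.5,interpolation=cv2.INTER_CUBIC)
cv2.imwrite("pics/crop2.png",o[:,:,::-1])
E
```

```text
(no output)
```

View pics/crop2.png

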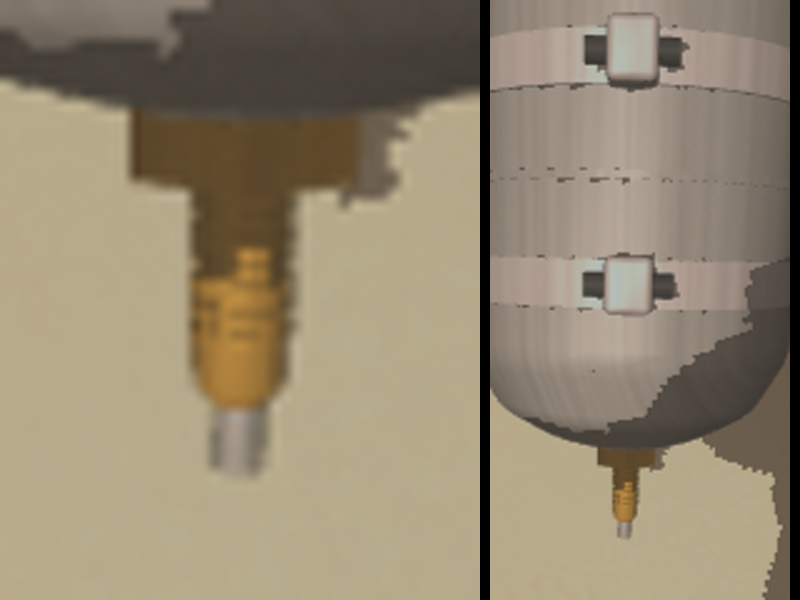

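Stem end at (314.0,248.5), pin tip (313.6,255.2), hex front edge (314.6,226.5), bolts (315.6,154) and (317.2,59.2).

```bash
python3 - <<'E'
from h import *
c=load("w1")
e=atz(c,314.0,248.5,.075);p=atz(c,313.6,255.2,.075);h=atz(c,314.6,226.5,.075);b1=atz(c,315.6,154,.134);b2=atz(c,317.2,59.2,.134)
print(e,p,h,b1,b2,"stem",np.linalg.norm(e-h),"pin",np.linalg.norm(e-p))
for a,b in((p,h),(e,b1),(e,b2),(b1,b2)):print(np.degrees(np.arctan2(*(b-a)[[1,0]])), np.linalg.norm((b-a)[:2]))
E
```

```text
[ 0.51083497 -0.15853039  0.075     ] [ 0.5051646  -0.15689587  0.075     ] [ 0.52914032 -0.16320103  0.075     ] [ 0.58729325 -0.1775001   0.134     ] [ 0.63753666 -0.18979132  0.134     ] stem 0.018891820093738815 pin 0.005901247686669701
-14.73407402298263 0.02479093134549816
-13.934030453802604 0.07877639019148865
-13.859694068989226 0.13050120511463448
-13.746480801936304 0.05172498220102044
```

Request:
jog_arm --pt "0 0 0 0 0 -1 0.3" --pt "0 0 0 0 0 -1 0.3" --pt "0 0 0 0 0 -1 0.3" --pt "0 0 0 0 0 -1 0.3" --pt "0 0 0 0 0 -1 0.3" --pt "0 0 0 0 0 -1 0.3" --pt "0 0 0 0 0 -1 0.3" --pt "0 0 0 0 0 -1 0.3" --pt "0 0 0 0 0 -1 0.3" --pt "0 0 0 0 0 -1 0.3" --pt "0 0 0 0 0 -1 0.3" --pt "0 0 0 0 0 -1 0.3"

```text
time: 3.7
tcp_pos: [0.5285, -0.1663, 0.2186]
eef_rot: [0.0, 0.952, 0.305, 0.0]
ft_force: [-0.2, 0.3, -0.4]
finger_gap: 0.0555
gripper_force: 0.0
```

Request:
jog_arm --pt "0 0 0 0 0 -1 0.3" --pt "0 0 0 0 0 -1 0.3" --pt "0 0 0 0 0 -1 0.3" --pt "0 0 0 0 0 -1 0.3" --pt "0 0 0 0 0 -1 0.3" --pt "0 0 0 0 0 -1 0.3" --pt "0 0 0 0 0 -1 0.3" --pt "0 0 0 0 0 -1 0.3" --pt "0 0 0 0 0 -1 0.3" --pt "0 0 0 0 0 -1 0.3" --pt "0 0 0 0 0 -1 0.3" --pt "0 0 0 0 0 -1 0.3"

```text
time: 4.9
tcp_pos: [0.5285, -0.1663, 0.2186]
eef_rot: [0.0, 0.746, 0.666, 0.0]
ft_force: [0.5, 0.4, -0.3]
finger_gap: 0.0553
gripper_force: 0.0
```

Request:
jog_arm --pt "0 0 0 0 0 -1 0.3" --pt "0 0 0 0 0 -1 0.3" --pt "0 0 0 0 0 -1 0.3" --pt "0 0 0 0 0 -1 0.3" --pt "0 0 0 0 0 -1 0.3" --pt "0 0 0 0 0 -1 0.3" --pt "0 0 0 0 0 -1 0.3" --pt "0 0 0 0 0 -1 0.3" --pt "0 0 0 0 0 -1 0.3" --pt "0 0 0 0 0 -1 0.3" --pt "0 0 0 0 0 -1 0.3" --pt "0 0 0 0 0 -1 0.3"

```text
time: 6.1
tcp_pos: [0.5285, -0.1663, 0.2186]
eef_rot: [0.0, 0.411, 0.912, -0.0]
ft_force: [0.0, -0.4, 1.1]
finger_gap: 0.0554
gripper_force: 0.0
```

Request:
jog_arm --pt "0 0 0 0 0 -1 0.3" --pt "0 0 0 0 0 -1 0.3" --pt "0 0 0 0 0 -1 0.3" --pt "0 0 0 0 0 -1 0.3" --pt "0 0 0 0 0 -1 0.3" --pt "0 0 0 0 0 -1 0.3" --pt "0 0 0 0 0 -1 0.3" --pt "0 0 0 0 0 -1 0.3" --pt "0 0 0 0 0 -1 0.3" --pt "0 0 0 0 0 0 0.3"

```text
time: 7.1
tcp_pos: [0.5285, -0.1662, 0.2186]
eef_rot: [0.0, 0.11, 0.994, -0.0]
ft_force: [-0.2, 0.6, -1.0]
finger_gap: 0.0558
gripper_force: 0.0
```

```bash
python3 - <<'E'
from h import *
c=cam("wrist");save(c,"w2");st()
u,v=proj(c,[.511,-.159,.075]);print(u,v)
x,y=int(u)-30,int(v)-30
o=cv2.resize(c["im"][y:y+60,x:x+60],None,fx=10,fy=10,interpolation=cv2.INTER_CUBIC)
print("crop origin",x,y);cv2.imwrite("pics/crop3.png",o[:,:,::-1])
E
```

```text
{'time': 7.15, 'qpos': [-0.3045, 0.3233, -0.1264, 1.1209, -0.0, -0.0827], 'tcp_pos': [0.5286, -0.1661, 0.2186], 'eef_rot': [0.0001, 0.1106, 0.9939, -0.0], 'ft_force': [-0.835, 0.1666, 0.8328], 'finger_gap': 0.0556, 'gripper_force': 0.0}
320.1331324413459 206.3822223707654
crop origin 290 176
```

View pics/crop3.png

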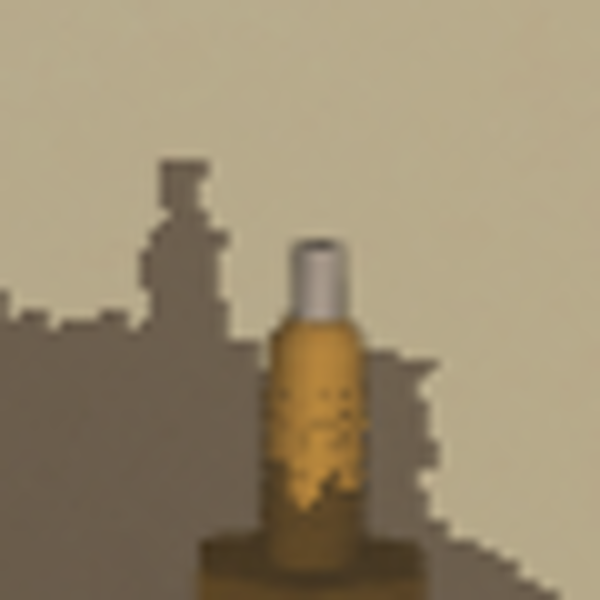

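Flipped wrist view: stem end at (321.7,208.2), pin tip (321.9,200.4), hex edge centre (321.3,231).

```bash
python3 - <<'E'
from h import *
c=load("w2");w=load("w1");t=load("top0");s=load("side0")
e=atz(c,321.7,208.2,.075);p=atz(c,321.9,200.4,.075);h=atz(c,321.3,231,.075)
print(e,p,h,np.degrees(np.arctan2(*(h-p)[[1,0]])))
print(tri(ray(c,321.7,208.2),ray(w,314,248.5)),tri(ray(c,321.9,200.4),ray(w,313.6,255.2)))
q=R.from_matrix(c["M"][:3,:3])
# move to box: current tcp/yaw -> target
ps=np.array([.5286,-.1661,.2186]);g=np.array([.4605,.290,.2186]);y=np.radians(183.4)
d=g-ps;print("tool xy units",(d[0]*np.cos(y)+d[1]*np.sin(y))/.05,(d[0]*np.sin(y)-d[1]*np.cos(y))/.05)
E
```

```text
[ 0.51272792 -0.15809038  0.075     ] [ 0.50656678 -0.15656336  0.075     ] [ 0.53122952 -0.16251973  0.075     ] -13.577654960036549
[ 0.51197889 -0.15839586  0.07838847] [ 0.50606728 -0.15680776  0.07751399]
tool xy units 0.8186099058722435 9.186718991131045
```

Request:
jog_arm --pt "0 0 0 0 0 -1 0.3" --pt "0 0 0 0 0 -1 0.3" --pt "0 0 0 0 0 -1 0.3" --pt "0 0 0 0 0 -1 0.3"

```text
time: 7.55
tcp_pos: [0.5288, -0.1658, 0.2184]
eef_rot: [0.0, -0.03, 1.0, -0.0]
ft_force: [-0.1, 0.7, -0.3]
finger_gap: 0.0551
gripper_force: 0.0
```

Request:
jog_arm --pt "0.075 0.835 0 0 0 0 0.3" --pt "0.075 0.835 0 0 0 0 0.3" --pt "0.075 0.835 0 0 0 0 0.3" --pt "0.075 0.835 0 0 0 0 0.3" --pt "0.075 0.835 0 0 0 0 0.3" --pt "0.075 0.835 0 0 0 0 0.3" --pt "0.075 0.835 0 0 0 0 0.3" --pt "0.075 0.835 0 0 0 0 0.3" --pt "0.075 0.835 0 0 0 0 0.3" --pt "0.075 0.835 0 0 0 0 0.3" --pt "0.075 0.835 0 0 0 0 0.3" --pt "0 0 0 0 0 0 0.3"

```text
time: 8.75
tcp_pos: [0.4599, 0.2948, 0.2184]
eef_rot: [0.0, -0.032, 0.999, 0.001]
ft_force: [-0.4, -0.3, -0.3]
finger_gap: 0.0557
gripper_force: 0.0
```

Request:
jog_arm --pt "0 0 0 0 0 0 0.3" --pt "0 0 0 0 0 0 0.3"

```text
time: 8.95
tcp_pos: [0.4603, 0.2894, 0.2183]
eef_rot: [-0.0, -0.029, 1.0, -0.0]
ft_force: [-0.5, -0.7, 0.3]
finger_gap: 0.0557
gripper_force: 0.0
```

```bash
python3 - <<'E'
from h import *
c=cam("wrist");save(c,"w3");st()
for p in [(.4114,.286,.1),(.4614,.2904,.097),(.5,.2914,.1)]:print(proj(c,p))
E
```

```text
{'time': 9.0, 'qpos': [0.561, 0.3063, -0.1519, 1.113, -0.0003, 0.5028], 'tcp_pos': [0.4604, 0.2892, 0.2183], 'eef_rot': [-0.0001, -0.0291, 0.9996, -0.0003], 'ft_force': [0.0195, -0.0307, -0.0635], 'finger_gap': 0.0556, 'gripper_force': 0.0}
[315.02100608 170.62005691]
[317.1359259  237.48450141]
[315.54462931 286.09379441]
```

View pics/w3.png

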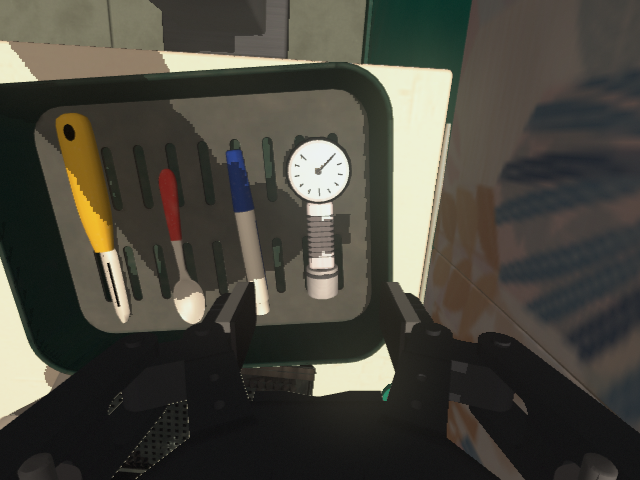

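Dial centre (318.5,169.5), barrel middle (320.5,238), chuck centre (322.5,283); floor edge right at ~(366,240), marker right edge ~(256,238).

```bash
python3 - <<'E'
from h import *
c=load("w3")
D=atz(c,318.5,169.5,.1);B=atz(c,320.5,238,.097);C=atz(c,322.5,283,.1)
d=C-D;print(D,B,C,"yaw",np.degrees(np.arctan2(d[1],d[0])),np.linalg.norm(d))
u=d/np.linalg.norm(d);print("origin",D+.049*u)
print("wall",atz(c,366,240,.074),atz(c,390,240,.119),"marker",atz(c,256,238,.083))
E
```

```text
[0.41047638 0.28841587 0.1       ] [0.46165725 0.29296917 0.097     ] [0.49707802 0.29665463 0.1       ] yaw 5.434418883694741 0.08699265112622243
origin [0.45925614 0.29305648 0.1       ]
wall [0.46779455 0.33135978 0.074     ] [0.45396805 0.34047435 0.119     ] marker [0.46869281 0.24175497 0.083     ]
```

Request:
jog_arm --pt "0.014 0.074 0 0 0 -0.42 0.04" --pt "0 0 0 0 0 0 0.04" --pt "0 0 0 0 0 0 0.04" --pt "0 0 0.4 0 0 0 0.04" --pt "0 0 0.4 0 0 0 0.04" --pt "0 0 0.4 0 0 0 0.04" --pt "0 0 0.4 0 0 0 0.04" --pt "0 0 0.2 0 0 0 0.04" --pt "0 0 0 0 0 0 0.04"

```text
time: 9.9
tcp_pos: [0.4584, 0.2934, 0.127]
eef_rot: [-0.001, -0.045, 0.999, -0.001]
ft_force: [-0.5, -0.6, -0.3]
finger_gap: 0.0442
gripper_force: 0.0
```

Request:
jog_arm --pt "0 0 0.2 0 0 0 0.04" --pt "0 0 0.2 0 0 0 0.04" --pt "0 0 0.2 0 0 0 0.04" --pt "0 0 0.06 0 0 0 0.04" --pt "0 0 0 0 0 0 0.04" --pt "0 0 0 0 0 0 0.04"

```text
time: 10.5
tcp_pos: [0.4595, 0.2942, 0.0954]
eef_rot: [0.0, -0.045, 0.999, 0.0]
ft_force: [0.9, 0.2, -0.3]
finger_gap: 0.0441
gripper_force: 0.0
```

```bash
python3 - <<'E'
from h import *
st();save(cam("wrist"),"w4");
E
```

```text
{'time': 10.5, 'qpos': [0.5696, 0.4039, -0.3504, 0.8164, 0.0, 0.4799], 'tcp_pos': [0.4595, 0.2942, 0.0954], 'eef_rot': [0.0001, -0.0448, 0.999, 0.0], 'ft_force': [0.9153, 0.244, -0.2884], 'finger_gap': 0.0441, 'gripper_force': 0.0}
```

View pics/w4.png

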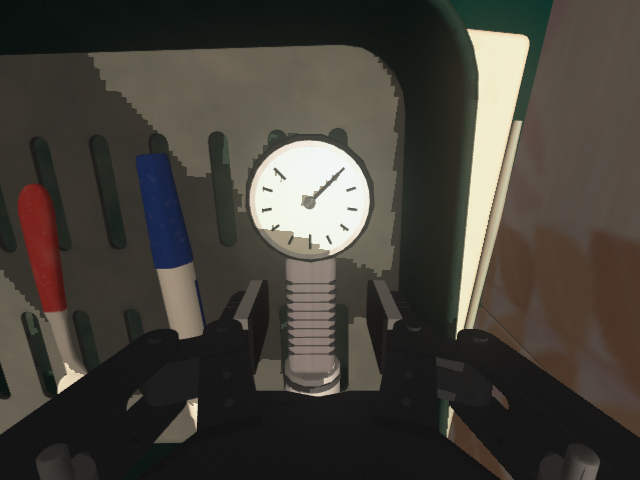

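Gauge barrel is centred at about column 311 between pads (midpoint ~317), tilted ~1°; other tools and wall clear. Small correction, then close.

Request:
jog_arm --pt "0 -0.045 0.02 0 0 -0.22 0.04" --pt "0 0 0 0 0 0 0.04" --pt "0 0 0 0 0 0 -0.2" --pt "0 0 0 0 0 0 -0.4" --pt "0 0 0 0 0 0 -1" --pt "0 0 0 0 0 0 -1" --pt "0 0 0 0 0 0 -1" --pt "0 0 0 0 0 0 -1" --pt "0 0 0 0 0 0 -1"

```text
time: 11.45
tcp_pos: [0.4597, 0.292, 0.0946]
eef_rot: [0.0, -0.053, 0.999, 0.0]
ft_force: [-0.5, -1.2, 4.8]
finger_gap: 0.0188
gripper_force: 60.5
```

Request:
jog_arm --pt "0 0 -0.1 0 0 0 -1" --pt "0 0 -0.2 0 0 0 -1" --pt "0 0 -0.3 0 0 0 -1" --pt "0 0 -0.4 0 0 0 -1" --pt "0 0 -0.4 0 0 0 -1" --pt "0 0 -0.4 0 0 0 -1" --pt "0 0 -0.3 0 0 0 -1" --pt "0 0 -0.2 0 0 0 -1" --pt "0 0 -0.1 0 0 0 -1" --pt "0 0 0 0 0 0 -1" --pt "0 0 0 0 0 0 -1"

```text
time: 12.55
tcp_pos: [0.4592, 0.2917, 0.2136]
eef_rot: [-0.001, -0.052, 0.999, -0.0]
ft_force: [-0.2, 0.7, -2.2]
finger_gap: 0.0187
gripper_force: 60.0
```

```bash
python3 - <<'E'
from h import *
st();c=cam("wrist");save(c,"w5");s=cam("side");save(s,"s5")
p=bot.observe()["tcp_pos"];u,v=proj(s,p).astype(int);print(u,v)
o=np.zeros((600,800,3),np.uint8)
o[:480,:400]=cv2.resize(c["im"][100:460:,170:470],(400,480),interpolation=cv2.INTER_CUBIC)
a=s["im"][max(0,v-40):max(0,v-40)+90,u-40:u+40][:, :80]
b=cv2.resize(a,(390,int(a.shape[0]*390/80)),interpolation=cv2.INTER_CUBIC);o[:b.shape[0],405:795]=b
print("org",u-40,v-40)
cv2.imwrite("pics/crop5.png",o[:,:,::-1])
E
```

```text
{'time': 12.55, 'qpos': [0.5659, 0.3099, -0.1593, 1.1028, 0.0, 0.4609], 'tcp_pos': [0.4592, 0.2917, 0.2136], 'eef_rot': [-0.0006, -0.0525, 0.9986, -0.0003], 'ft_force': [-0.166, 0.6985, -2.1512], 'finger_gap': 0.0187, 'gripper_force': 59.9595}
229 113
org 189 73
```

View pics/crop5.png

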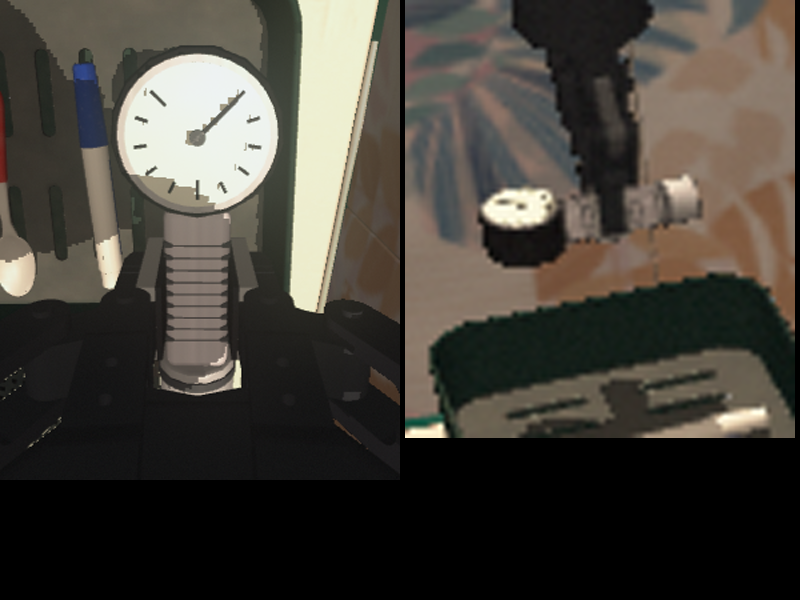

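Gauge is held level and aligned: dial centre at wrist px (317,202.8); in the side view dial top at (212.4,115.5), chuck end at (248.9,113.4). Computing the in-hand offset and approach.

```bash
python3 - <<'E'
from h import *
c=load("w5");s=load("s5");tcp=np.array([.4592,.2917,.2136]);yw=np.arctan2(2*(-.0525)*.9986*-1,1)  # placeholder
q=R.from_quat([-.0525,.9986,-.0003,-.0006]);T=q.as_matrix();print("tool yaw",np.degrees(np.arctan2(T[1,0],T[0,0]))%360)
D=atz(c,317,202.8,tcp[2]+.0054);dt=T.T@(D-tcp);print("dial in tool",dt)
g=-T[:,0];top=tcp+T@dt
print("side dial",proj(s,top),"vs 212.4,115.5; mouth",proj(s,top+g*.1-[0,0,.013]),"vs 248.9,113.4")
for O in (dt[0]-.049,):
    a=np.radians(-13.8);u=np.array([np.cos(a),np.sin(a),0]);tool=-u; ty=np.array([-np.sin(a)*-1*-1,np.cos(a),0])
    v=np.array([.512,-.1585,.075]);pin=v-.006*u
    for m in (.046,.0,-.004):
        org=pin-u*(.035+m); t=org-tool*O-np.array([-np.sin(a),np.cos(a),0])*0; t[2]=.0826; print("seat gap",m,t)
E
```

```text
tool yaw 186.0189308999981
dial in tool [ 0.04806301  0.00102939 -0.00534145]
side dial [212.07093113 114.91419565] vs 212.4,115.5; mouth [247.79628973 112.61326173] vs 248.9,113.4
seat gap 0.046 [ 0.42660138 -0.13752409  0.0826    ]
seat gap 0.0 [ 0.47127355 -0.14849663  0.0826    ]
seat gap -0.004 [ 0.47515809 -0.14945076  0.0826    ]
```

Request:
jog_arm --pt "0 0 0 0 0 0.99 -1" --pt "0 0 0 0 0 0.99 -1" --pt "0 0 0 0 0 0.99 -1" --pt "0 0 0 0 0 0.99 -1" --pt "0 0 0 0 0 0.99 -1"

```text
time: 13.15
tcp_pos: [0.4592, 0.2917, 0.2135]
eef_rot: [-0.001, 0.121, 0.993, -0.001]
ft_force: [-0.3, 0.2, -1.0]
finger_gap: 0.0191
gripper_force: 59.8
```

Request:
jog_arm --pt "-0.06 -0.35 0 0 0 0 -1" --pt "-0.118 -0.7 0 0 0 0 -1" --pt "-0.135 -0.8 0 0 0 0 -1" --pt "-0.135 -0.8 0 0 0 0 -1" --pt "-0.135 -0.8 0 0 0 0 -1" --pt "-0.135 -0.8 0 0 0 0 -1" --pt "-0.135 -0.8 0 0 0 0 -1" --pt "-0.135 -0.8 0 0 0 0 -1" --pt "-0.135 -0.8 0 0 0 0 -1" --pt "-0.135 -0.8 0 0 0 0 -1" --pt "-0.118 -0.7 0 0 0 0 -1" --pt "-0.038 -0.34 0 0 0 0 -1"

```text
time: 14.35
tcp_pos: [0.4257, -0.1402, 0.214]
eef_rot: [-0.0, 0.121, 0.993, -0.001]
ft_force: [0.6, 0.6, -1.3]
finger_gap: 0.0185
gripper_force: 59.9
```

Request:
jog_arm --pt "0 0 0 0 0 0 -1" --pt "0 0 0 0 0 0 -1" --pt "0 0 0 0 0 0 -1"

```text
time: 14.65
tcp_pos: [0.4266, -0.1365, 0.2141]
eef_rot: [-0.0, 0.119, 0.993, 0.0]
ft_force: [-0.7, 0.1, -1.5]
finger_gap: 0.0188
gripper_force: 59.9
```

```bash
python3 - <<'E'
from h import *
st()
s=bot.observe();q=s["eef_rot"];T=R.from_quat([q[1],q[2],q[3],q[0]]).as_matrix()
print(np.degrees(np.arctan2(T[1,0],T[0,0]))%360,T[:,2],T.T@(np.array([.4266,-.1375,.0826])-s["tcp_pos"])/.05)
E
```

```text
{'time': 14.65, 'qpos': [-0.3099, 0.1485, -0.3759, 1.0472, 0.0003, -0.0705], 'tcp_pos': [0.4266, -0.1365, 0.2141], 'eef_rot': [-0.0004, 0.1194, 0.9928, 0.0002], 'ft_force': [-0.6586, 0.051, -1.5354], 'finger_gap': 0.0188, 'gripper_force': 59.8678}
166.28140904418476 [-7.01622531e-04  5.74082914e-04 -9.99999589e-01] [-0.00671074 -0.02024701  2.62957494]
```

Request:
jog_arm --pt "0 -0.02 0.2 0 0 0 -1" --pt "0 0 0.35 0 0 0 -1" --pt "0 0 0.4 0 0 0 -1" --pt "0 0 0.4 0 0 0 -1" --pt "0 0 0.4 0 0 0 -1" --pt "0 0 0.35 0 0 0 -1" --pt "0 0 0.3 0 0 0 -1" --pt "0 0 0.15 0 0 0 -1" --pt "0 0 0.08 0 0 0 -1" --pt "0 0 0 0 0 0 -1" --pt "0 0 0 0 0 0 -1" --pt "0 0 0 0 0 0 -1"

```text
time: 15.85
tcp_pos: [0.4275, -0.1383, 0.0835]
eef_rot: [0.001, 0.12, 0.993, -0.0]
ft_force: [0.6, -0.2, -0.8]
finger_gap: 0.0189
gripper_force: 59.9
```

```bash
python3 - <<'E'
from h import *
st()
c=cam("top");s=cam("side");save(c,"t6");save(s,"s6")
s0=bot.observe();q=s0["eef_rot"];T=R.from_quat([q[1],q[2],q[3],q[0]]).as_matrix();p=np.array(s0["tcp_pos"])
m=p+T@[-.0519,0,.0076]
print("mouth world",m,"top",proj(c,m),"side",proj(s,m))
print("err vs target",T.T@(np.array([.4266,-.1375,.0826])-p)/.05)
u,v=proj(s,m).astype(int);U,V=proj(c,m).astype(int)
o=np.zeros((560,800,3),np.uint8)
o[:,:490]=cv2.resize(s["im"][v-40:v+40,u-35:u+35],(490,560),interpolation=cv2.INTER_CUBIC)
o[:,500:800]=cv2.resize(c["im"][V-35:V+35,U-18:U+20][:, :38],(300,560),interpolation=cv2.INTER_CUBIC)
print("side org",u-35,v-40,"x7 ; top org",U-18,V-35,"x7.89,x8")
cv2.imwrite("pics/crop6.png",o[:,:,::-1])
E
```

```text
{'time': 15.85, 'qpos': [-0.3129, 0.2751, -0.5966, 0.6977, 0.0, -0.0725], 'tcp_pos': [0.4275, -0.1383, 0.0835], 'eef_rot': [0.0007, 0.1199, 0.9928, -0.0001], 'ft_force': [0.5882, -0.242, -0.7702], 'finger_gap': 0.0189, 'gripper_force': 59.8801}
mouth world [ 0.47777834 -0.15069383  0.07582778] top [348.07814644 302.07767041] side [266.59994116 256.71805806]
err vs target [0.01878704 0.01237975 0.01520554]
side org 231 216 x7 ; top org 330 267 x7.89,x8
```

View pics/crop6.png

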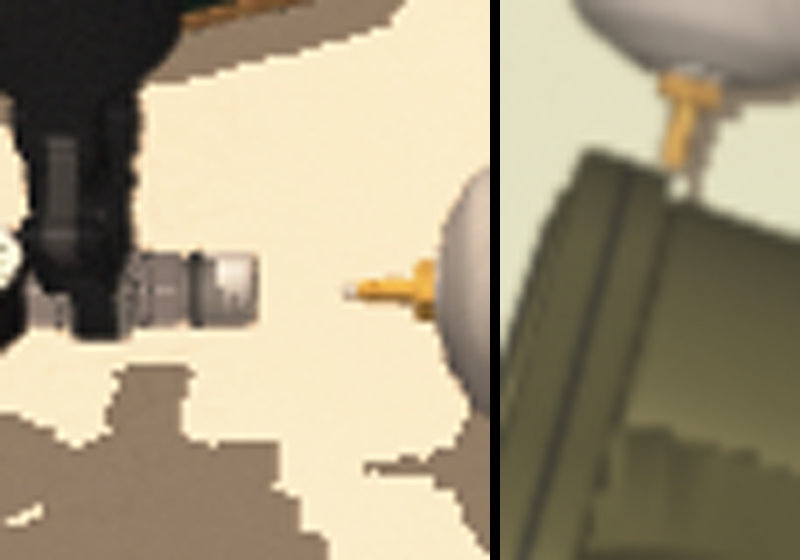

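Side crop: mouth at (268.0,257.4), pin tip (280.3,257.7), in line within ~0.7 px (chuck ~1 mm high). Lower 1 mm, then advance gently.

Request:
jog_arm --pt "0 0 0.02 0 0 0 -1" --pt "0 0 0 0 0 0 -1" --pt "-0.06 0 0 0 0 0 -1" --pt "-0.08 0 0 0 0 0 -1" --pt "-0.08 0 0 0 0 0 -1" --pt "-0.08 0 0 0 0 0 -1" --pt "-0.08 0 0 0 0 0 -1" --pt "-0.08 0 0 0 0 0 -1" --pt "-0.06 0 0 0 0 0 -1" --pt "0 0 0 0 0 0 -1" --pt "0 0 0 0 0 0 -1" --pt "0 0 0 0 0 0 -1"

```text
time: 17.15
tcp_pos: [0.4518, -0.1443, 0.0817]
eef_rot: [-0.0, 0.12, 0.993, 0.0]
ft_force: [0.2, -0.3, -0.8]
finger_gap: 0.0186
gripper_force: 59.9
```

```bash
cat > e.py <<'E'
from h import *
s=bot.observe();q=s["eef_rot"];T=R.from_quat([q[1],q[2],q[3],q[0]]).as_matrix();p=np.array(s["tcp_pos"])
print(s["time"],p,"yaw",np.degrees(np.arctan2(T[1,0],T[0,0]))%360,"tilt",T[:,2].round(4),"err to contact",(T.T@(np.array([.4713,-.1485,.0825])-p)*1000).round(2),"mm; F tool",(T.T@s["ft_force"]).round(2))
E
python3 e.py
```

```text
17.15 [ 0.45182205 -0.14426581  0.08174989] yaw 166.21799115097463 tilt [-4.e-04  1.e-04 -1.e+00] err to contact [-19.93   0.53  -0.76] mm; F tool [-0.27 -0.25  0.78]
```

Request:
jog_arm --pt "0 0.008 -0.01 0 0 0 -1" --pt "-0.04 0 0 0 0 0 -1" --pt "-0.05 0 0 0 0 0 -1" --pt "-0.05 0 0 0 0 0 -1" --pt "-0.05 0 0 0 0 0 -1" --pt "-0.05 0 0 0 0 0 -1" --pt "-0.04 0 0 0 0 0 -1" --pt "0 0 0 0 0 0 -1" --pt "0 0 0 0 0 0 -1"

```text
time: 18.05
tcp_pos: [0.4658, -0.1473, 0.0822]
eef_rot: [-0.0, 0.12, 0.993, 0.0]
ft_force: [-0.9, 0.6, -0.7]
finger_gap: 0.0187
gripper_force: 59.9
```

```bash
python3 e.py
```

```text
18.05 [ 0.46576242 -0.14726602  0.08223139] yaw 166.2216416345474 tilt [-3.e-04  1.e-04 -1.e+00] err to contact [-5.67  0.12 -0.27] mm; F tool [0.98 0.42 0.73]
```

Request:
jog_arm --pt "-0.02 0 0 0 0 0 -1" --pt "-0.02 0 0 0 0 0 -1" --pt "-0.02 0 0 0 0 0 -1" --pt "-0.02 0 0 0 0 0 -1" --pt "0 0 0 0 0 0 -1" --pt "0 0 0 0 0 0 -1"

```text
time: 18.65
tcp_pos: [0.4697, -0.1483, 0.0823]
eef_rot: [-0.0, 0.12, 0.993, -0.0]
ft_force: [1.0, -0.4, -2.1]
finger_gap: 0.0187
gripper_force: 59.9
```

```bash
python3 e.py
```

```text
18.65 [ 0.46974857 -0.14825157  0.08229626] yaw 166.2191388875017 tilt [-0. -0. -1.] err to contact [-1.57  0.13 -0.2 ] mm; F tool [-1.04 -0.18  2.12]
```

Request:
jog_arm --pt "-0.02 0 0 0 0 0 -1" --pt "-0.02 0 0 0 0 0 -1" --pt "0 0 0 0 0 0 -1" --pt "0 0 0 0 0 0 -1"

```text
time: 19.05
tcp_pos: [0.4716, -0.1487, 0.0823]
eef_rot: [-0.0, 0.12, 0.993, 0.0]
ft_force: [0.2, -0.1, -0.5]
finger_gap: 0.019
gripper_force: 59.9
```

```bash
python3 e.py
```

```text
19.05 [ 0.47156149 -0.1486995   0.08225187] yaw 166.21914084052645 tilt [-2.e-04  1.e-04 -1.e+00] err to contact [ 0.3   0.13 -0.25] mm; F tool [-0.19 -0.09  0.53]
```

Request:
jog_arm --pt "-0.02 0 0 0 0 0 -1" --pt "0 0 0 0 0 0 -1" --pt "0 0 0 0 0 0 -1"

```text
time: 19.35
tcp_pos: [0.4719, -0.1487, 0.0821]
eef_rot: [-0.001, 0.12, 0.993, 0.0]
ft_force: [-2.4, 0.6, 0.6]
finger_gap: 0.0186
gripper_force: 60.0
```

Request:
jog_arm --pt "-0.02 0 0 0 0 0 -1" --pt "0 0 0 0 0 0 -1" --pt "0 0 0 0 0 0 -1"

```text
time: 19.65
tcp_pos: [0.473, -0.149, 0.0822]
eef_rot: [-0.001, 0.12, 0.993, 0.0]
ft_force: [-4.3, 1.0, 0.4]
finger_gap: 0.0187
gripper_force: 60.1
```

```bash
python3 e.py
```

```text
19.65 [ 0.47304238 -0.14904814  0.08215214] yaw 166.2185136547281 tilt [-1.e-03  3.e-04 -1.e+00] err to contact [ 1.82  0.12 -0.35] mm; F tool [ 4.36 -0.07 -0.35]
```

Request:
jog_arm --pt "-0.02 0 0 0 0 0 -1" --pt "-0.02 0 0 0 0 0 -1" --pt "0 0 0 0 0 0 -1" --pt "0 0 0 0 0 0 -1" --pt "0 0 0 0 0 0 -1"

```text
time: 20.15
tcp_pos: [0.4747, -0.1495, 0.0821]
eef_rot: [-0.001, 0.12, 0.993, 0.0]
ft_force: [-4.4, 0.6, 1.6]
finger_gap: 0.0188
gripper_force: 60.2
```

```bash
python3 e.py
```

```text
20.15 [ 0.4747487  -0.14947278  0.08210524] yaw 166.21617883292072 tilt [-1.6e-03  4.0e-04 -1.0e+00] err to contact [ 3.58  0.12 -0.39] mm; F tool [ 4.45 -0.46 -1.57]
```

Request:
jog_arm --pt "-0.015 0 0 0 0 0 -1" --pt "0 0 0 0 0 0 -1" --pt "0 0 0 0 0 0 -1"

```text
time: 20.45
tcp_pos: [0.4752, -0.1496, 0.0821]
eef_rot: [-0.001, 0.12, 0.993, 0.0]
ft_force: [-5.3, 1.6, 0.9]
finger_gap: 0.0184
gripper_force: 60.2
```

```bash
python3 - <<'E'
from h import *
F=[]
for i in range(12):
    bot.capture("side");F.append(bot.observe()["ft_force"])
F=np.array(F);print(F.mean(0),F.std(0));exec(open("e.py").read())
E
```

```text
[-5.6834245   1.18667747  1.06257687] [0.5665108  0.40080803 0.50328599]
21.05 [ 0.47523854 -0.14960619  0.08206002] yaw 166.21430010194686 tilt [-2.e-03  5.e-04 -1.e+00] err to contact [ 4.09  0.14 -0.43] mm; F tool [ 4.77 -0.58 -0.65]
```

Request:
jog_arm --pt "-0.014 0 -0.006 0 0 0 -1" --pt "0 0 0 0 0 0 -1" --pt "0 0 0 0 0 0 -1" --pt "0 0 0 0 0 0 -1"

```text
time: 21.45
tcp_pos: [0.4756, -0.1496, 0.0822]
eef_rot: [-0.001, 0.12, 0.993, 0.0]
ft_force: [-5.1, 0.6, 0.6]
finger_gap: 0.0189
gripper_force: 60.2
```

```bash
python3 - <<'E'
from h import *
F=[]
for i in range(14):
    bot.capture("side");F.append(bot.observe()["ft_force"])
F=np.array(F);print(F.mean(0),F.std(0));exec(open("e.py").read())
E
```

```text
[-5.85902855  1.37686601  0.67037973] [0.52101489 0.56883273 0.45897662]
22.15 [ 0.47555764 -0.14966147  0.08218965] yaw 166.21250167538815 tilt [-2.7e-03  7.0e-04 -1.0e+00] err to contact [ 4.41  0.11 -0.3 ] mm; F tool [ 6.5  -0.11 -0.61]
```

Request:
jog_arm --pt "-0.01 0 -0.002 0 0 0 -1" --pt "0 0 0 0 0 0 -1" --pt "0 0 0 0 0 0 -1" --pt "0 0 0 0 0 0 -1"

```text
time: 22.55
tcp_pos: [0.4759, -0.1497, 0.0822]
eef_rot: [-0.002, 0.12, 0.993, 0.0]
ft_force: [-5.5, 1.7, 0.8]
finger_gap: 0.0188
gripper_force: 60.2
```

```bash
python3 - <<'E'
from h import *
c=cam("wrist");save(c,"w7")
for n in("w5","w7"):
    g=cv2.cvtColor(load(n)["im"],cv2.COLOR_RGB2GRAY)
    m=(g>150).astype(np.uint8)[120:290,240:400]
    k,l,s,ce=cv2.connectedComponentsWithStats(m);i=l[170//2,160//2-15];i=1+s[1:,4].argmax()
    print(n,s[i]+[240,120,0,0,0])
F=[]
for i in range(14):
    bot.capture("side");F.append(bot.observe()["ft_force"])
F=np.array(F);print(F.mean(0),F.std(0));exec(open("e.py").read());st()
E
```

```text
w5 [ 258  140  121  117 9805]
w7 [  258   140   120   119 10393]
[-6.22351022  1.17133602  0.81540318] [0.48515192 0.52410638 0.51769513]
23.3 [ 0.47586015 -0.14972833  0.08221765] yaw 166.21694745785112 tilt [-3.1e-03  8.0e-04 -1.0e+00] err to contact [ 4.72  0.11 -0.27] mm; F tool [ 5.87 -0.08 -1.35]
{'time': 23.3, 'qpos': [-0.3047, 0.3517, -0.4794, 0.7429, -0.0002, -0.0642], 'tcp_pos': [0.4759, -0.1497, 0.0822], 'eef_rot': [-0.0016, 0.12, 0.9928, 0.0002], 'ft_force': [-5.7113, 1.3192, 1.3691], 'finger_gap': 0.0181, 'gripper_force': 60.1728}
```

```bash
python3 -c "
from cell import bot;print(bot.sign_off())"
```

```text
the job is handed in; nothing more can be done
None
```

The job is handed in with the gauge still held level, dial up, and its chuck on the valve stem; a steady push of about 6.3 N puts the pin about 4 mm of its 6 mm in (worked out from the force, not seen directly), and no unexpected contact showed in the forces or pictures.

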